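Slide a battery pack home in its charging cradle and bar it in

TASK

Put the battery pack on charge: with the fingertips push it gently and low, near its base, so that it slides upright along the desk between the cradle's guide rails until it is fully home against the charger with the spring contacts pressed in. Then gently push the retaining bar round until it lies fully across behind the pack, in its keeper. Grip and lift nothing, do not let the pack tip, and leave the other things on the desk where they are.

Things in the scene. Friction and masses are not known exactly. Their poses are not given: they have to be found in the camera images.
- battery_pack: Heavy dark grey battery pack with black lid, loose, standing upright on the desk: 48 mm (x) by 70 mm (y) by 84 mm high, about 0.85 kg. Origin at the centre of its underside, z up. Its +x face has two flush brass contact plates and roughly faces the charger at the start (within 0.25 rad); push on its -x face or sides. It slides at 3 to 7 N; pushed higher than about 33 mm it may tip.
- cradle: Charging cradle fixed to the desk. Origin on the desk under the middle of the charger's front face; +x points into the charger, the way the pack slides in; y left, z up. White charger housing at x 0 to 40 mm, 104 mm wide, 72 mm high. Two aluminium guide rails, 18 mm high, 6 mm thick, from x = 0 to -67 mm, inner faces at y = -38 and +38 mm. No floor: the pack slides on the desk.
- home_spot (a point): Point on the desk, 24 mm in front of the charger's face midway between the rails: the pack's origin lies here when it is home, its +x face against the housing; the rails leave it 3 mm on each side.
- cradle_mouth (a point): Point on the desk midway between the ends of the flared lead-ins, 100 mm in front of the charger's face. The lead-ins, also 18 mm high, open from 76 mm between the rails to about 104 mm here.
- contact_pins (a joint): Travel (m) of the two sprung brass pins in the charger's face at y = -20 and +20 mm, 30 mm above the desk: 0 = out, sticking 9 mm out of the face, about 0.009 = pressed flush. They push back with 0.5 to 2 N in all.
- retaining_bar (a joint): Angle (rad) of the steel retaining bar, swinging level about an upright pivot on the right rail. 0: along the cradle's +y, across behind the pack, in the keeper, with 3 mm free behind a pack that is home. At angle a it points along (-sin a, cos a) in the cradle frame; it starts open at 2.4 to 2.8, out to the right. It takes about 0.5 N at 70 mm and stays where left; a pack not home blocks it.
- bar_pivot (a point): Point on the bar's pivot axis at the bar's mid height, 31 mm above the desk (cradle frame x = -57, y = -48 mm). The bar is 12 mm wide and spans 24 to 39 mm above the desk; a round post 15 mm wide carries it.
- bar_end (a point): Point in the bar's free end, at the same height, 96 mm from the pivot; the rounded tip reaches 6 mm farther.
- keeper (a point): Middle of the keeper on the left rail (cradle frame x = -57, y = 48 mm, 31 mm up): the bar comes to rest here on a ledge 23 mm high, against a back stop 40 mm high. The keeper is 12 mm wide in y.
- meter: Orange and black multimeter lying on the desk, 140 x 72 x 45 mm; origin under its centre. To be left alone.
- dropper: Small brown dropper bottle standing upright, 34 mm wide, 102 mm high; origin under its centre. To be left alone.
- driver: Yellow-handled screwdriver lying on the desk, 154 mm long, 22 mm thick; origin under its middle. To be left alone.
- pot: Round white pot with a tan lid, 62 mm wide, 35 mm high; origin under its centre. To be left alone.
Mind the look-alikes: they are no part of the job. Leave any turquoise look-alike of the cradle alone.

How it is judged:
By the outcome, as a careful person would: the job done as asked, in the order asked, and still so for the second after the job is handed in, with the robot touching nothing.
It also fails if it takes over 67 s, if anything falls off the work surface, if the arm or the gripper's body presses on something with over 40 N, if the wrist force passes 120 N, or if a joint passes its speed limit or range.

ROBOT

A 7-joint arm with a two-finger parallel gripper is mounted at the origin on a cart in front of the work surface, level with it; the furniture and walls round the work are solid. World frame = base frame: x ahead of the robot, y to its left, z up, the work surface at z = 0. Lengths are in mm, angles in rad, forces in N, time in s.
With the tool pointing down it reaches from about 350 to 900 mm from the base axis. Payload 7.2 kg.
Tool frame: the origin (TCP) lies at the very end of the fingers, on their centre line; the grasp point (between the pads) lies 19 mm behind it; z points along the fingers, y is the line along which they close (so a half turn about z gives the same grasp; the last joint's range is limited). The gripper opens to 85 mm and grips with 20 to 120 N. Pads are 22 mm wide; open, the fingers measure 114 mm over their backs; the gripper's body (76 mm by 85 mm) begins 54 mm behind the grasp point. The pads swing forward as they close: fully open they stand 13 mm farther back than shut.
Start: joints at [-1.169, 0.411, -0.013, 1.596, 0.006, 1.134, -0.082], TCP at [282.952, 557.285, 231.297] pointing down, gripper open.
Joint ranges: [-2.95, 2.95], [-0.29, 1.99], [-1.47, 1.44], [0.14, 2.54], [-1.03, 4.17], [0.13, 1.85], [-2.86, 2.86]. Speed limits (rad/s): [2.39, 2.39, 3.01, 3.01, 3.14, 3.14, 3.14].

INTERFACE

Orientations are given as a unit quaternion [w, x, y, z].
In Python, from bench import read_state, imaging, workorder, look_for, cut_out, pinpoint gives the robot as it stands. The module is installed in compiled form; this text tells all that it offers.
- The arm moves only by the shell command python3 -m creep 'ROWS' [FORCE]. ROWS is JSON, a list of rows, each an object with "fingers": the gripper command: -1 is shut, 1 is fully open, values between are in proportion; "slide": the shift along the tool's x, y, z in mm, a list of three; "roll": the turn about the tool's z in degrees. In form: [{"fingers": fingers, "slide": [tx, ty, tz], "roll": roll}, ...]. A call has 1 to 20 rows; each row shifts and turns the commanded pose from where the row before left it, along the tool's axes as they then stand; what a row does not reach is not made up. A row lasts 1/12 s, in which the tool goes at most 41.7 mm and 7.16 degrees, less where a joint would pass 70% of its speed; a pose out of reach is approached as far as the arm can. A call with a gripper value outside its range is refused whole. The fingers move at their own pace and stop on an object; FORCE is the grip in N (left out, the last holds). Time passes only in rows, so rows that do not move let the fingers close. It gives the time, the measured TCP pose, the force, the opening and the grip force at its end, in the units of the state.
- read_state(): the state, without advancing time (a new reading comes with each control period).
- imaging.get_image(name): name is "scene" or "top"; returns a dict with "pixels" (480x640x3 uint8, blue, green, red), "intrinsics" (3x3 intrinsics, pixels), "distortion" ([k1, k2, p1, p2, k3] as OpenCV has them; the pictures are not rectified), "xyz" and "rotation" of the camera in the world. Camera axes: x right, y up, looking along -z (the intrinsics and any distortion apply to the point x, -y, -z); pixel columns grow to the right and rows downward; lengths in mm; the calibration is good to about 2 mm. A picture is of the moment at which its call begins. There is no depth.
- workorder.finish_job(): hands the job in; it is judged then, once.
Trained networks look in the newest picture that a camera, given by its name, has taken for a name from the list of things; names that differ only in an ending like _2 or _b are one class to them, and where a whole thing is asked for, a point or a joint stands for the part that bears it (a point fixed in the world has none). Each returns a list of dicts, best first, with "score" (0 to 1); they miss things now and then, are a little off and sometimes report something else, mostly with a low value. They report only what shows in the picture. A call takes as long as a camera call. They do not tell look-alikes from the thing itself.
- look_for(query, camera): "position" ([x, y, z] in mm, in world coordinates, good to about 4 mm: the middle of the surface that is visible of it).
- cut_out(query, camera): "mask" (480x640 bool, what is visible of it).
- pinpoint(query, camera): "position" ([x, y, z] in mm, in world coordinates, good to about 4 mm: a listed point, or the origin of a listed thing).
The state is a dict: "clock": time; "qpos": joint angles; "joint_vel": joint speeds; "joint_torque": joint torques, N m; "position": TCP position; "eef_rot": TCP orientation; "ft_force": force on the tool from outside, world axes, zero at the start; "wrist_torque": the same for the moment, N m; "gripper_width": finger opening in mm; "gripper_force": force on a finger pad.
Only numpy, scipy, OpenCV 4.12 (cv2) and the standard library are available. Lean on these libraries where they do the work, as an engineer would, in place of code of your own. Each camera call takes 0.05 s, during which the arm holds its last target. There are 200 camera calls.

## Working session

There is one attempt and no reset: what is moved stays moved. The work goes in short steps, Python scripts to look and compute and a shell command to move; the robot and the scene stay as the last step left them, time stands still between calls to the robot, and variables do not carry over. Pictures are saved under pics/ and viewed, at most 10 in all, crops included, and the job is handed in when it is done.

```bash
mkdir -p pics
cat > h.py <<'E'
import numpy as np,cv2
from bench import *
from scipy.spatial.transform import Rotation as R
def proj(im,P):
    Rm=np.array(im['rotation'])
    if Rm.shape!=(3,3): Rm=R.from_quat(np.roll(Rm,-1)).as_matrix()
    c=(np.atleast_2d(P)-np.array(im['xyz']))@Rm
    c=c*[1,-1,-1]
    return cv2.projectPoints(c.reshape(-1,1,3).astype(float),np.zeros(3),np.zeros(3),np.array(im['intrinsics'],float),np.array(im['distortion'],float))[0].reshape(-1,2)
def unproj(im,uv,z):
    Rm=np.array(im['rotation'])
    if Rm.shape!=(3,3): Rm=R.from_quat(np.roll(Rm,-1)).as_matrix()
    n=cv2.undistortPoints(np.array(uv,float).reshape(-1,1,2),np.array(im['intrinsics'],float),np.array(im['distortion'],float)).reshape(-1,2)
    d=np.c_[n[:,0],-n[:,1],-np.ones(len(n))]@Rm.T
    o=np.array(im['xyz']); return o+d*((z-o[2])/d[:,2])[:,None]
E
python3 - <<'E'
from h import *
for c in('scene','top'):
    im=imaging.get_image(c); cv2.imwrite(f'pics/{c}0.png',im['pixels']); print(c,im['xyz'],np.array(im['rotation']).shape)
    for q in['battery_pack','cradle','home_spot','cradle_mouth','bar_pivot','bar_end','keeper','meter','dropper','driver','pot']:
        print(q,[(np.round(d['position']).tolist(),round(d['score'],2)) for d in pinpoint(q,c)])
s=read_state(); print(s)
E
```

```text
scene [ 402.6742744  -677.5583939   829.06463292] (4,)
battery_pack [([482.0, -291.0, -1.0], 0.8)]
cradle [([468.0, -150.0, -3.0], 0.95), ([637.0, -304.0, -2.0], 0.87)]
home_spot [([616.0, -299.0, 1.0], 0.86), ([453.0, -147.0, -0.0], 0.69)]
cradle_mouth [([405.0, -129.0, 5.0], 0.76), ([518.0, -418.0, 31.0], 0.72), ([588.0, -252.0, 30.0], 0.25)]
bar_pivot [([578.0, -346.0, 32.0], 0.88), ([417.0, -170.0, 25.0], 0.44), ([518.0, -419.0, 28.0], 0.26)]
bar_end [([518.0, -416.0, 28.0], 0.85), ([439.0, -109.0, 18.0], 0.63)]
keeper [([586.0, -250.0, 30.0], 0.72), ([440.0, -110.0, 23.0], 0.6)]
meter [([496.0, 20.0, -4.0], 0.85)]
dropper [([408.0, 119.0, 1.0], 0.91), ([517.0, -418.0, 29.0], 0.18)]
driver [([374.0, 0.0, -2.0], 0.75)]
pot [([658.0, -466.0, -2.0], 0.74)]
top [ 465.7580382  -190.577872   1206.42756925] (4,)
battery_pack [([486.0, -288.0, 1.0], 0.92), ([580.0, -343.0, 31.0], 0.58)]
cradle [([640.0, -304.0, 2.0], 0.96), ([466.0, -152.0, -0.0], 0.94)]
home_spot [([617.0, -306.0, 1.0], 0.89), ([451.0, -144.0, -3.0], 0.73)]
cradle_mouth [([400.0, -134.0, -1.0], 0.82)]
bar_pivot [([580.0
[... 460 characters left out ...]
[-1.16923349,  0.41111028, -0.01269625,  1.59619372,  0.005602  ,
        1.13427766, -0.08221178]), 'joint_vel': array([-0.00127801,  0.00012422, -0.00100558,  0.00043904, -0.00065841,
       -0.00017931, -0.00039318]), 'joint_torque': array([ 1.85382160e-03, -6.00422788e+01,  6.82240818e-01, -2.99735731e+01,
        1.40871058e-02,  1.71421991e-03,  3.98171130e-05]), 'position': array([282.93976121, 557.30361123, 231.29367506]), 'eef_rot': array([5.09280259e-06, 2.32730128e-01, 9.72541355e-01, 2.27538245e-05]), 'ft_force': array([ 0.08614977, -0.24782553,  0.30114332]), 'wrist_torque': array([ 0.00870511,  0.00999091, -0.02134695]), 'gripper_force': 0.0, 'gripper_width': 85.03171569430828}
```

View pictures.

View pics/top0.png

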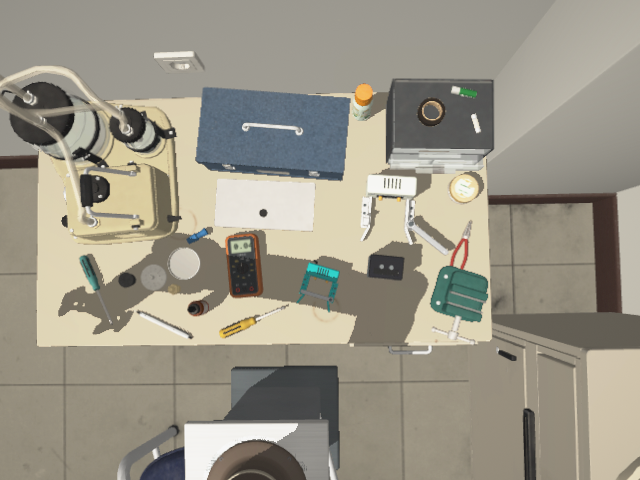

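View pics/scene0.png

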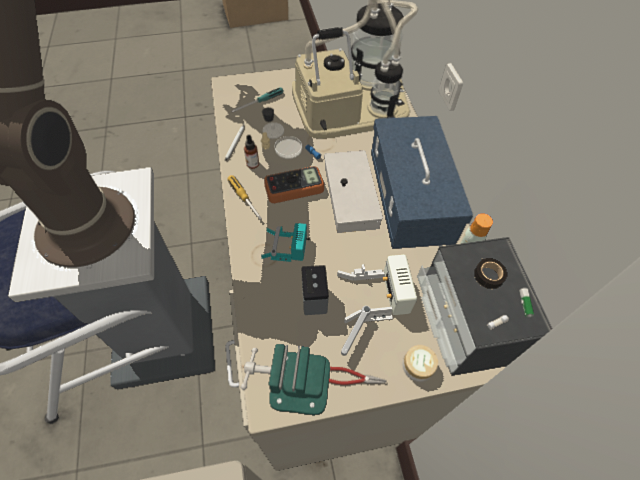

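Run:
```python
from h import *
im=imaging.get_image('top'); p=im['pixels']
c=cv2.resize(p[165:315,345:495],None,fx=4,fy=4,interpolation=cv2.INTER_CUBIC); cv2.imwrite('pics/crop1.png',c)
for q,cam in(('battery_pack','top'),('battery_pack','scene')):
    if cam=='scene': im=imaging.get_image('scene')
    m=cut_out(q,cam)[0]['mask'].astype(np.uint8)
    r=cv2.minAreaRect(cv2.findContours(m,0,2)[0][0]); print(cam,r,np.round(cv2.boxPoints(r),1).tolist())
# model fit from points: cradle
C=dict(cradle=(0,0),home=(-24,0),piv=(-57,-48),keep=(-57,48))
W=[((0,0),(637,-304)),((0,0),(640,-304)),((-24,0),(616,-299)),((-24,0),(617,-306)),((-57,-48),(578,-346)),((-57,-48),(580,-344)),((-57,48),(586,-250)),((-57,48),(584,-251))]
a=np.array([w[0] for w in W],float);b=np.array([w[1] for w in W],float)
A=a-a.mean(0);B=b-b.mean(0)
th=np.arctan2((A[:,0]*B[:,1]-A[:,1]*B[:,0]).sum(),(A*B).sum())
c,s=np.cos(th),np.sin(th);Rm=np.array([[c,-s],[s,c]]);t=b.mean(0)-Rm@a.mean(0)
print(th,t,np.round(a@Rm.T+t-b,1).tolist())
```

```text
top ((385.12152099609375, 266.81231689453125), (36.055511474609375, 23.2419376373291), 3.1798300743103027) [[366.5, 277.3999938964844], [367.79998779296875, 254.1999969482422], [403.79998779296875, 256.20001220703125], [402.5, 279.3999938964844]]
scene ((314.5610046386719, 290.0487976074219), (49.473331451416016, 26.503568649291992), 83.6598129272461) [[298.70001220703125, 266.8999938964844], [325.0, 264.0], [330.5, 313.20001220703125], [304.1000061035156, 316.1000061035156]]
-0.08065705777494221 [ 639.1378399  -303.27965234] [[2.1, 0.7], [-0.9, 0.7], [-0.8, -2.3], [-1.8, 4.7], [0.5, -0.5], [-1.5, -2.5], [0.2, -0.8], [2.2, 0.2]]
```

View pics/crop1.png

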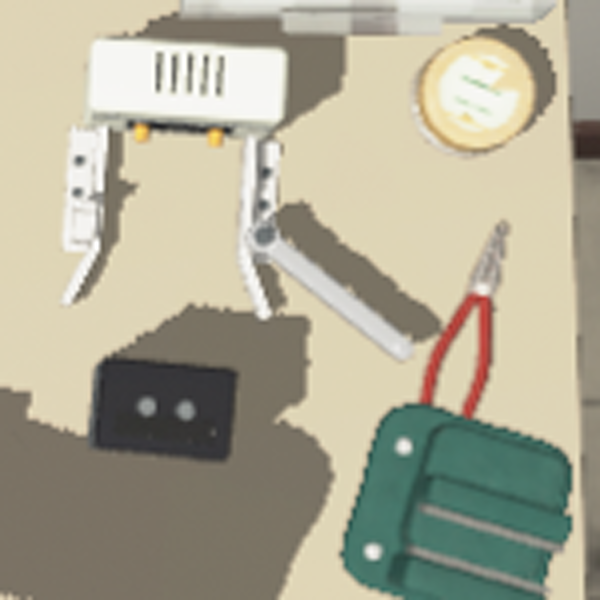

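The white cradle (top pixel 392,187), with brass pins and a steel bar, fits the description. The turquoise one at (318,285) is the look-alike, and the enlarged crop confirms this. The black-lidded box at (386,267) is the pack, and the bar is open from (411,224) to (445,252). I'll move to a via point first.

```bash
python3 -m creep '[{"fingers":-0.15,"slide":[-10,-11,0],"roll":0},{"fingers":-0.15,"slide":[-20,-21.5,0],"roll":0},{"fingers":-0.15,"slide":[-20,-21.5,0],"roll":0},{"fingers":-0.15,"slide":[-20,-21.5,0],"roll":0},{"fingers":-0.15,"slide":[-20,-21.5,0],"roll":0},{"fingers":-0.15,"slide":[-20,-21.5,0],"roll":0},{"fingers":-0.15,"slide":[-20,-21.5,0],"roll":0},{"fingers":-0.15,"slide":[-20,-21.5,0],"roll":0},{"fingers":-0.15,"slide":[-20,-21.5,0],"roll":0},{"fingers":-0.15,"slide":[-20,-21.5,0],"roll":0},{"fingers":-0.15,"slide":[-20,-21.5,0],"roll":0},{"fingers":-0.15,"slide":[-20,-21.5,0],"roll":0},{"fingers":-0.15,"slide":[-20,-21.5,0],"roll":0},{"fingers":-0.15,"slide":[-20,-21.5,0],"roll":0},{"fingers":-0.15,"slide":[-19,-20,0],"roll":0},{"fingers":-0.15,"slide":[0,0,0],"roll":-5.6},{"fingers":-0.15,"slide":[0,0,0],"roll":-5.6},{"fingers":-0.15,"slide":[0,0,0],"roll":-5.6},{"fingers":-0.15,"slide":[0,0,0],"roll":-5.6},{"fingers":-0.15,"slide":[0,0,0],"roll":0}]'
python3 - <<'E'
from h import *
im=imaging.get_image('top')
f=lambda L:[[345+a/4-.375,165+b/4-.375] for a,b in L]
print('pack top',unproj(im,f([(103,358),(237,370),(228,460),(94,447)]),84).round(1).tolist())
print('pins',unproj(im,f([(142,133),(215,139)]),30).round(1).tolist())
print('chargertop',unproj(im,f([(93,38),(287,46),(283,127),(88,117)]),72).round(1).tolist())
print('railends',unproj(im,f([(68,303),(266,318)]),18).round(1).tolist())
print('bar',unproj(im,f([(264,235),(402,350)]),39).round(1).tolist())
E
```

```text
clock: 3.07
position: [400.2, 149.6, 231.5]
eef_rot: [0.0, 0.037, 0.999, 0.0]
ft_force: [-0.7, -0.1, -0.2]
gripper_width: 36.6
gripper_force: 0.0
pack top [[513.1, -254.7, 84.0], [505.7, -323.5, 84.0], [459.5, -317.7, 84.0], [467.4, -249.1, 84.0]]
pins [[637.4, -281.7, 30.0], [633.2, -321.1, 30.0]]
chargertop [[682.1, -253.9, 72.0], [675.6, -355.4, 72.0], [632.8, -352.1, 72.0], [640.3, -250.4, 72.0]]
railends [[546.4, -240.1, 18.0], [536.1, -347.8, 18.0]]
bar [[579.5, -345.1, 39.0], [516.3, -417.1, 39.0]]
```

```bash
python3 -m creep '[{"fingers":-0.15,"slide":[0,0,0],"roll":0.76},{"fingers":-0.15,"slide":[-5,-32,0],"roll":0},{"fingers":-0.15,"slide":[-5,-32,0],"roll":0},{"fingers":-0.15,"slide":[-5,-32,0],"roll":0},{"fingers":-0.15,"slide":[-5,-32,0],"roll":0},{"fingers":-0.15,"slide":[-5,-32,0],"roll":0},{"fingers":-0.15,"slide":[-5,-32,0],"roll":0},{"fingers":-0.15,"slide":[-5,-32,0],"roll":0},{"fingers":-0.15,"slide":[-5,-32,0],"roll":0},{"fingers":-0.15,"slide":[-5,-32,0],"roll":0},{"fingers":-0.15,"slide":[-5,-32,0],"roll":0},{"fingers":-0.15,"slide":[-5,-32,0],"roll":0},{"fingers":-0.15,"slide":[-5,-32,0],"roll":0},{"fingers":-0.15,"slide":[-5,-32,0],"roll":0},{"fingers":-0.15,"slide":[-3,-10.7,0],"roll":0},{"fingers":-0.15,"slide":[0,0,28],"roll":0},{"fingers":-0.15,"slide":[0,0,28],"roll":0},{"fingers":-0.15,"slide":[0,0,28],"roll":0},{"fingers":-0.15,"slide":[0,0,28],"roll":0},{"fingers":-0.15,"slide":[0,0,0],"roll":0}]'
```

```text
clock: 4.78
position: [426.0, -279.7, 115.0]
eef_rot: [-0.004, 0.047, 0.999, 0.001]
ft_force: [-1.6, 1.3, -0.3]
gripper_width: 36.1
gripper_force: 0.0
```

```bash
python3 -m creep '[{"fingers":-0.15,"slide":[6,0,0],"roll":0},{"fingers":-0.15,"slide":[6,0,0],"roll":0},{"fingers":-0.15,"slide":[0,0,20],"roll":0},{"fingers":-0.15,"slide":[0,0,20],"roll":0},{"fingers":-0.15,"slide":[0,0,20],"roll":0},{"fingers":-0.15,"slide":[0,0,20],"roll":0},{"fingers":-0.15,"slide":[0,0,12],"roll":0},{"fingers":-0.15,"slide":[0,0,7],"roll":0},{"fingers":-0.15,"slide":[0,0,0],"roll":0},{"fingers":-0.15,"slide":[0,0,0],"roll":0}]'
python3 - <<'E'
from h import *
im=imaging.get_image('scene'); p=im['pixels']
cv2.imwrite('pics/crop2.png',cv2.resize(p[190:390,220:440],None,fx=3,fy=3,interpolation=cv2.INTER_CUBIC))
s=read_state();print(s['position'],s['eef_rot'],s['ft_force'])
E
```

```text
clock: 5.62
position: [417.0, -280.9, 21.2]
eef_rot: [0.0, 0.046, 0.999, -0.0]
ft_force: [0.2, -0.5, -0.1]
gripper_width: 36.4
gripper_force: 0.0
[ 417.22692308 -280.96719665   21.41226915] [ 7.85223305e-04  4.62200578e-02  9.98930928e-01 -2.99663209e-04] [-1.22491946  0.18836617 -0.12289549]
```

View pics/crop2.png

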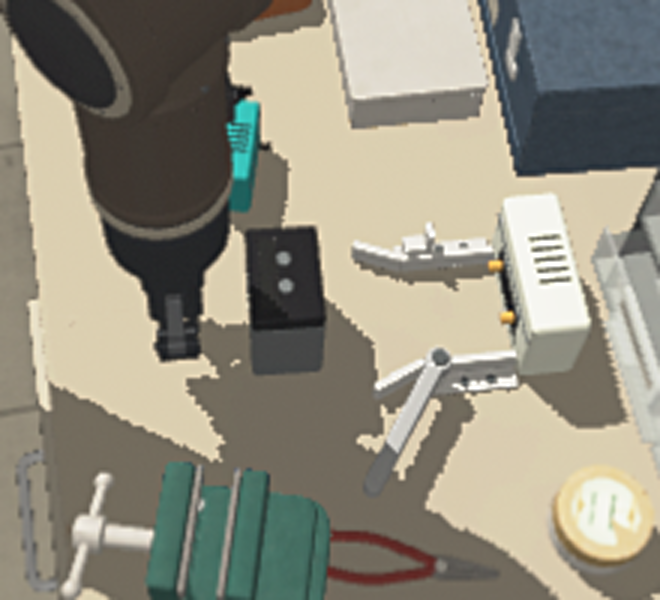

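```bash
python3 -m creep '[{"fingers":-0.15,"slide":[0,0,6],"roll":-0.2},{"fingers":-0.15,"slide":[-6,0,0],"roll":0},{"fingers":-0.15,"slide":[-6,0,0],"roll":0},{"fingers":-0.15,"slide":[-5,0,0],"roll":0},{"fingers":-0.15,"slide":[-4,0,0],"roll":0},{"fingers":-0.15,"slide":[-3,0,0],"roll":0},{"fingers":-0.15,"slide":[-2,0,0],"roll":0},{"fingers":-0.15,"slide":[-2,0,0],"roll":0},{"fingers":-0.15,"slide":[-2,0,0],"roll":0},{"fingers":-0.15,"slide":[-2,0,0],"roll":0},{"fingers":-0.15,"slide":[-2,0,0],"roll":0},{"fingers":-0.15,"slide":[-2,0,0],"roll":0},{"fingers":-0.15,"slide":[-2,0,0],"roll":0},{"fingers":-0.15,"slide":[-2,0,0],"roll":0},{"fingers":-0.15,"slide":[-2,0,0],"roll":0},{"fingers":-0.15,"slide":[-2,0,0],"roll":0},{"fingers":-0.15,"slide":[-2,0,0],"roll":0}]'
python3 -m creep '[{"fingers":-0.15,"slide":[-3,-0.1,0],"roll":0},{"fingers":-0.15,"slide":[-3,-0.1,0],"roll":0},{"fingers":-0.15,"slide":[-3,-0.1,0],"roll":0},{"fingers":-0.15,"slide":[-3,-0.1,0],"roll":0},{"fingers":-0.15,"slide":[-3,-0.1,0],"roll":0},{"fingers":-0.15,"slide":[-3,-0.1,0],"roll":0},{"fingers":-0.15,"slide":[-3,-0.1,0],"roll":0},{"fingers":-0.15,"slide":[-3,-0.1,0],"roll":0},{"fingers":-0.15,"slide":[-3,-0.1,0],"roll":0},{"fingers":-0.15,"slide":[-3,-0.1,0],"roll":0}]'
python3 - <<'E'
from h import *
for c in('top','scene'):
    im=imaging.get_image(c); print([(np.round(d['position']).tolist(),round(d['score'],2)) for d in pinpoint('battery_pack',c)])
    if c=='top':t=im['pixels'][165:315,345:495]
    else: s=im['pixels'][200:350,240:440]
o=lambda a:cv2.resize(a,None,fx=2.2,fy=2.2,interpolation=cv2.INTER_CUBIC)
cv2.imwrite('pics/c3.png',np.hstack([o(t),o(s)]))
E
```

```text
clock: 7.08
position: [460.1, -284.8, 14.1]
eef_rot: [-0.002, 0.045, 0.999, 0.0]
ft_force: [-9.8, -0.3, 7.1]
gripper_width: 36.6
gripper_force: 2.8
clock: 7.92
position: [489.9, -288.1, 14.1]
eef_rot: [-0.002, 0.045, 0.999, 0.001]
ft_force: [-9.4, 1.7, 7.5]
gripper_width: 36.4
gripper_force: 2.8
[]
[([521.0, -296.0, -0.0], 0.85)]
```

View pics/c3.png

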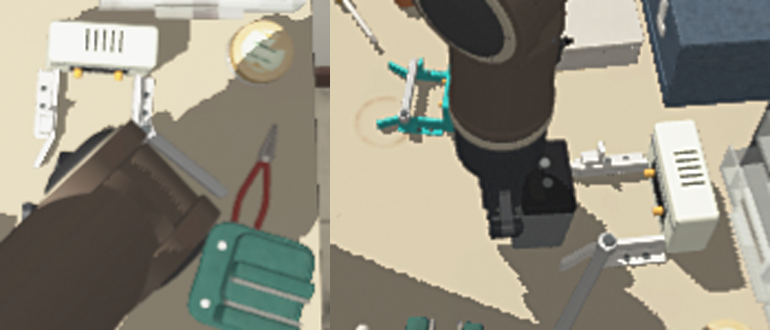

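```bash
python3 -m creep '[{"fingers":-0.15,"slide":[2,0,0],"roll":0},{"fingers":-0.15,"slide":[2,0,0],"roll":0},{"fingers":-0.15,"slide":[0,0,0],"roll":0}]'
python3 -m creep '[{"fingers":-0.15,"slide":[0,0,-3],"roll":0},{"fingers":-0.15,"slide":[0,0,-3],"roll":0},{"fingers":-0.15,"slide":[0,0,0],"roll":0},{"fingers":-0.15,"slide":[0,0,0],"roll":0}]'
```

```text
clock: 8.37
position: [487.8, -287.7, 14.1]
eef_rot: [-0.0, 0.044, 0.999, 0.0]
ft_force: [-2.7, 0.3, 0.4]
gripper_width: 36.6
gripper_force: 0.0
clock: 8.7
position: [488.6, -287.9, 20.7]
eef_rot: [0.0, 0.044, 0.999, -0.0]
ft_force: [-2.6, -1.0, 0.5]
gripper_width: 36.6
gripper_force: 0.0
```

```bash
python3 -m creep '[{"fingers":-0.15,"slide":[4,0,0],"roll":0},{"fingers":-0.15,"slide":[0,0,3],"roll":0},{"fingers":-0.15,"slide":[0,0,2],"roll":0},{"fingers":-0.15,"slide":[0,0,0],"roll":0},{"fingers":-0.15,"slide":[0,0,0],"roll":0}]'
python3 -m creep '[{"fingers":-0.15,"slide":[-2,0,0],"roll":0},{"fingers":-0.15,"slide":[-2,0,0],"roll":0},{"fingers":-0.15,"slide":[-2,0,0],"roll":0},{"fingers":-0.15,"slide":[-2,0,0],"roll":0}]'
python3 -m creep '[{"fingers":-0.15,"slide":[-2,0,0],"roll":0},{"fingers":-0.15,"slide":[-2,0,0],"roll":0},{"fingers":-0.15,"slide":[-2,0,0],"roll":0}]'
```

```text
clock: 9.12
position: [484.1, -287.4, 14.9]
eef_rot: [-0.0, 0.044, 0.999, 0.0]
ft_force: [-2.6, -0.2, -0.2]
gripper_width: 36.1
gripper_force: 0.0
clock: 9.45
position: [491.3, -288.1, 15.3]
eef_rot: [-0.001, 0.044, 0.999, 0.0]
ft_force: [-12.5, 1.3, 9.5]
gripper_width: 36.0
gripper_force: 3.6
clock: 9.7
position: [496.2, -288.7, 15.2]
eef_rot: [-0.002, 0.045, 0.999, 0.001]
ft_force: [-10.3, 0.7, 6.6]
gripper_width: 36.3
gripper_force: 2.9
```

Run:
```python
from h import *
im=imaging.get_image('scene')
cv2.imwrite('pics/c4.png',cv2.resize(im['pixels'][215:315,275:405],None,fx=6,fy=6,interpolation=cv2.INTER_CUBIC))
s=read_state();print(s['position'],s['ft_force'],s['wrist_torque'],R.from_quat(np.roll(s['eef_rot'],-1)).as_matrix().round(4))
# predicted upright pack edges for tcp contact
th=-.087;c=np.array([np.cos(th),np.sin(th)]);l=np.array([-c[1],c[0]])
b=s['position'][:2]+11*c
for k in(0,48):
  for w in(-35,35):
    for z in(0,84): print(k,w,z,((proj(im,[*(b+k*c+w*l),z])[0]-[275,215])*6).round().tolist())
```

```text
[ 496.85413045 -288.73198554   15.20518246] [-7.11671689 -0.63180646  4.59029326] [ 0.01891721  1.42118359 -0.02801757] [[-9.96e-01  8.91e-02 -2.60e-03]
 [ 8.91e-02  9.96e-01  9.00e-04]
 [ 2.70e-03  7.00e-04 -1.00e+00]]
0 -35 0 [306.0, 591.0]
0 -35 84 [315.0, 482.0]
0 35 0 [282.0, 411.0]
0 35 84 [289.0, 292.0]
48 -35 0 [445.0, 577.0]
48 -35 84 [465.0, 468.0]
48 35 0 [415.0, 398.0]
48 35 84 [432.0, 279.0]
```

View pics/c4.png

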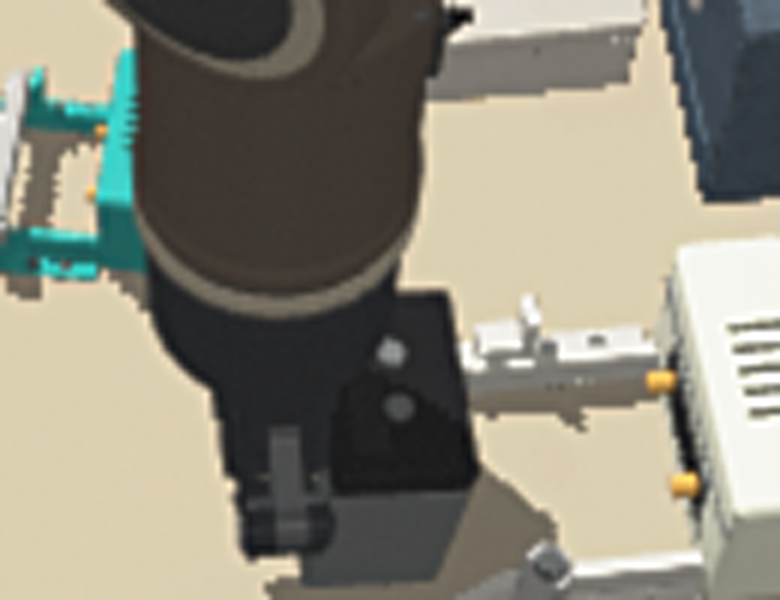

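The pack leans forward slightly (its top edge sits about 15 px right of the upright prediction), because half-open fingertips stand too high. I'll back off gently, shut the fingers (lower tips) and look again.

```bash
python3 -m creep '[{"fingers":-0.15,"slide":[1,0,0],"roll":0},{"fingers":-0.15,"slide":[1,0,0],"roll":0},{"fingers":-0.15,"slide":[1,0,0],"roll":0},{"fingers":-0.15,"slide":[1,0,0],"roll":0},{"fingers":-0.15,"slide":[1,0,0],"roll":0},{"fingers":-0.15,"slide":[1,0,0],"roll":0},{"fingers":-0.15,"slide":[1,0,0],"roll":0},{"fingers":-0.15,"slide":[1,0,0],"roll":0},{"fingers":-0.15,"slide":[2,0,0],"roll":0},{"fingers":-0.15,"slide":[3,0,0],"roll":0},{"fingers":-1,"slide":[4,0,0],"roll":0},{"fingers":-1,"slide":[4,0,0],"roll":0},{"fingers":-1,"slide":[4,0,0],"roll":0},{"fingers":-1,"slide":[0,0,1],"roll":0},{"fingers":-1,"slide":[0,0,0],"roll":0},{"fingers":-1,"slide":[0,0,0],"roll":0}]'
python3 - <<'E'
from h import *
im=imaging.get_image('scene')
cv2.imwrite('pics/c5.png',cv2.resize(im['pixels'][215:315,275:405],None,fx=6,fy=6,interpolation=cv2.INTER_CUBIC))
s=read_state();print(s['position'],s['ft_force'],s['wrist_torque'],[d['position'].round() if hasattr(d['position'],'round') else d['position'] for d in pinpoint('battery_pack','scene')])
f=lambda p:((proj(im,p)[0]-[275,215])*6).round().tolist()
print('tcp px',f(s['position']),f([*s['position'][:2],0]))
E
```

```text
clock: 11.08
position: [473.5, -286.5, 14.3]
eef_rot: [0.0, 0.044, 0.999, 0.0]
ft_force: [-0.4, 0.2, -0.4]
gripper_width: 0.2
gripper_force: 0.0
[ 473.54052954 -286.46661392   14.29101355] [ 0.5398839  -0.46247648 -0.19256558] [-0.03997004 -0.00807939 -0.00953556] [[525.8, -293.8, -2.8]]
tcp px [196.0, 490.0] [196.0, 508.0]
```

View pics/c5.png

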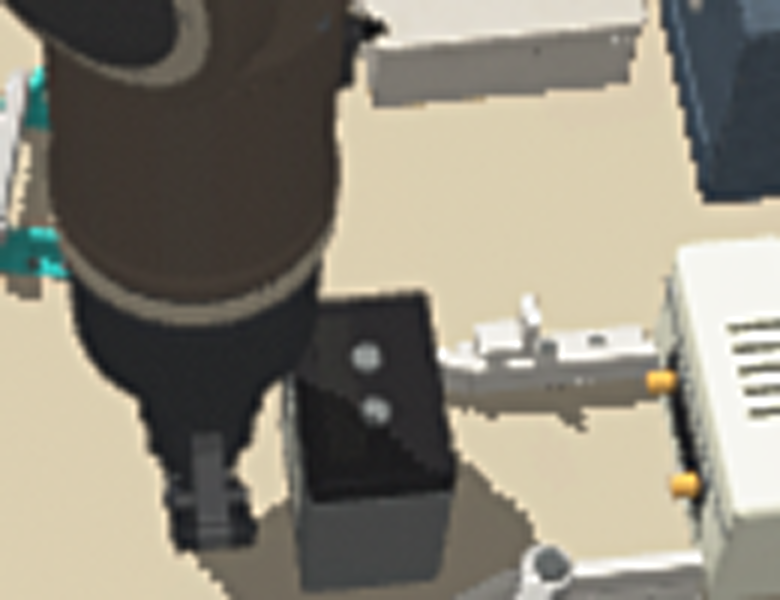

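The pack is upright again, with bottom corners at (300,590) and (440,578). The shut tips are near the desk. I'll resume the push with shut fingers.

```bash
python3 -m creep '[{"fingers":-1,"slide":[-4,-1,0],"roll":0},{"fingers":-1,"slide":[-3,0,0],"roll":0},{"fingers":-1,"slide":[-3,0,0],"roll":0},{"fingers":-1,"slide":[-2,0,0],"roll":0},{"fingers":-1,"slide":[-2,0,0],"roll":0},{"fingers":-1,"slide":[-2,0,0],"roll":0},{"fingers":-1,"slide":[-2,0,0],"roll":0},{"fingers":-1,"slide":[-2,0,0],"roll":0},{"fingers":-1,"slide":[-2,0,0],"roll":0},{"fingers":-1,"slide":[-2,0,0],"roll":0}]'
python3 -c "from bench import *;print(read_state()['wrist_torque'])"
python3 -m creep '[{"fingers":-1,"slide":[-2,0,0],"roll":0},{"fingers":-1,"slide":[-2,0,0],"roll":0},{"fingers":-1,"slide":[-2,0,0],"roll":0}]'
python3 -c "from bench import *;print(read_state()['wrist_torque'])"
```

```text
clock: 12.02
position: [496.7, -289.6, 14.2]
eef_rot: [-0.0, 0.044, 0.999, 0.0]
ft_force: [-7.4, 0.1, 4.9]
gripper_width: -0.1
gripper_force: 2.5
[ 0.09393966  1.45390639 -0.07146753]
clock: 12.27
position: [500.6, -290.1, 14.1]
eef_rot: [-0.002, 0.045, 0.999, 0.001]
ft_force: [-11.1, 1.0, 7.2]
gripper_width: 0.1
gripper_force: 2.8
[ 0.22009434  1.83787007 -0.00677519]
```

```bash
cat > fit.py <<'E'
from h import *
from scipy.optimize import minimize
def fit(x0=None):
    im=imaging.get_image('scene'); d=cut_out('battery_pack','scene')
    if not d: print('none'); return
    m=d[0]['mask'].astype(np.uint8); k=8
    s=read_state()
    def sil(p):
        x,y,yaw,t=p; w=np.array([[a,b,z] for a in(-48,0) for b in(-35,35) for z in(0,84)],float)
        w=w@R.from_euler('y',t,degrees=True).as_matrix().T+[24,0,0]
        w=w@R.from_euler('z',yaw).as_matrix().T+[x,y,0]
        h=cv2.convexHull(proj(im,w).astype(np.float32)); o=np.zeros((480,640),np.uint8)
        cv2.fillConvexPoly(o,np.round(h*64).astype(np.int32),1,cv2.LINE_8,6); return o
    W=np.zeros((480,640)); 
    uv=proj(im,[*s['position'][:2]+[11,-1],84])[0]
    f=proj(im,[s['position'][0]+35,s['position'][1]-35,84])[0]
    W[:,int(f[0]):]=1; W[int(f[1])-3:,int(uv[0])+2:]=1
    c=lambda p:(W*(sil(p)!=m)).sum()+ 20*(p[2]+.09)**2*100
    best=min((minimize(c,[s['position'][0]+37+dx,s['position'][1]-2,-.09,t],method='Nelder-Mead',options=dict(initial_simplex=np.array([s['position'][0]+37+dx,s['position'][1]-2,-.09,t])+np.vstack([np.zeros(4),np.diag([5,5,.05,3])]))) for dx in(-4,2) for t in(0,4)),key=lambda r:r.fun)
    print('pack x,y,yaw,tilt',best.x.round(3),'cost',best.fun,'tcp',s['position'].round(1),'F',s['ft_force'].round(1))
fit()
E
python3 fit.py
python3 -m creep '[{"fingers":-1,"slide":[2,0,0],"roll":0},{"fingers":-1,"slide":[2,0,0],"roll":0},{"fingers":-1,"slide":[3,0,0],"roll":0},{"fingers":-1,"slide":[3,0,-2],"roll":0},{"fingers":-1,"slide":[0,0,-2],"roll":0},{"fingers":-1,"slide":[0,0,0],"roll":0}]'
python3 fit.py
python3 -m creep '[{"fingers":-1,"slide":[-2,0,0],"roll":0},{"fingers":-1,"slide":[-2,0,0],"roll":0},{"fingers":-1,"slide":[-2,0,0],"roll":0},{"fingers":-1,"slide":[-2,0,0],"roll":0},{"fingers":-1,"slide":[-2,0,0],"roll":0},{"fingers":-1,"slide":[-2,0,0],"roll":0}]'
python3 fit.py
```

```text
pack x,y,yaw,tilt [ 5.32917e+02 -2.90406e+02 -9.00000e-02  4.69500e+00] cost 74.00000000007962 tcp [ 501.3 -290.2   14.1] F [-7.4  0.2  4.3]
clock: 12.87
position: [493.9, -289.5, 19.0]
eef_rot: [0.001, 0.044, 0.999, -0.0]
ft_force: [-1.7, -0.0, 1.6]
gripper_width: 0.3
gripper_force: 0.0
pack x,y,yaw,tilt [ 5.36160e+02 -2.90561e+02 -9.00000e-02 -2.41700e+00] cost 63.000000000000014 tcp [ 493.7 -289.4   18.7] F [-1.2  0.3 -0.2]
clock: 13.47
position: [502.8, -290.2, 18.0]
eef_rot: [-0.002, 0.045, 0.999, 0.001]
ft_force: [-11.7, 1.6, 8.3]
gripper_width: 0.2
gripper_force: 3.4
pack x,y,yaw,tilt [ 5.31806e+02 -2.90778e+02 -7.00000e-02  6.66300e+00] cost 77.8075162088307 tcp [ 503.2 -290.3   18. ] F [-9.9  0.8  6.5]
```

```bash
python3 -m creep '[{"fingers":-1,"slide":[2,0,0],"roll":0},{"fingers":-1,"slide":[2,0,0],"roll":0},{"fingers":-1,"slide":[2,0,0],"roll":0},{"fingers":-1,"slide":[3,0,0],"roll":0},{"fingers":-1,"slide":[6,0,0],"roll":0},{"fingers":-1,"slide":[12,0,0],"roll":0},{"fingers":-1,"slide":[20,0,0],"roll":0},{"fingers":-1,"slide":[20,0,-20],"roll":0},{"fingers":-1,"slide":[10,0,-30],"roll":0},{"fingers":-1,"slide":[0,0,-10],"roll":0},{"fingers":-1,"slide":[0,0,0],"roll":0}]'
python3 - <<'E'
from h import *
im=imaging.get_image('scene'); s=read_state(); print(s['qpos'].round(2),s['position'].round(1))
u=proj(im,s['position'])[0].astype(int); np.save('a.npy',im['pixels'][u[1]-75:u[1]+25,u[0]-50:u[0]+50])
E
python3 -m creep '[{"fingers":1,"slide":[0,0,0],"roll":7},{"fingers":1,"slide":[0,0,0],"roll":7},{"fingers":1,"slide":[0,0,0],"roll":7},{"fingers":1,"slide":[0,0,0],"roll":7},{"fingers":1,"slide":[0,0,0],"roll":7},{"fingers":1,"slide":[0,0,0],"roll":7},{"fingers":1,"slide":[0,0,0],"roll":7},{"fingers":1,"slide":[0,0,0],"roll":7},{"fingers":1,"slide":[0,0,0],"roll":7},{"fingers":1,"slide":[0,0,0],"roll":7},{"fingers":1,"slide":[0,0,0],"roll":7},{"fingers":1,"slide":[0,0,0],"roll":7},{"fingers":1,"slide":[0,0,0],"roll":6},{"fingers":1,"slide":[0,0,0],"roll":0}]'
python3 - <<'E'
from h import *
im=imaging.get_image('scene'); s=read_state(); print(s['qpos'].round(2),s['position'].round(1))
u=proj(im,s['position'])[0].astype(int); b=im['pixels'][u[1]-75:u[1]+25,u[0]-50:u[0]+50]
f=lambda p:((proj(im,p)[0]-u+[50,75])*4).round().tolist()
p=s['position']
print([f(p+[dx,0,dz]) for dx,dz in((0,0),(57,0),(57,13),(57,60),(42,73))])
b=b.astype(float)*1.0; a=np.load('a.npy').astype(float)
o=lambda a:cv2.resize(np.clip(a*1.6,0,255).astype(np.uint8),None,fx=4,fy=4,interpolation=cv2.INTER_CUBIC)
cv2.imwrite('pics/c6.png',np.hstack([o(a),o(b)]))
E
```

```text
clock: 14.48
position: [430.0, -284.6, 81.0]
eef_rot: [0.003, 0.045, 0.999, -0.001]
ft_force: [1.2, -0.4, 0.5]
gripper_width: -0.1
gripper_force: 0.0
[ 0.07  0.46  0.54  2.04 -0.35  0.73  2.31] [ 430.1 -283.9   79.7]
clock: 15.7
position: [428.8, -283.1, 77.0]
eef_rot: [-0.0, 0.739, 0.674, -0.001]
ft_force: [-0.8, -0.0, -0.3]
gripper_width: 85.4
gripper_force: 0.0
[-0.21  0.6   0.96  2.06 -0.68  0.83  1.06] [ 428.6 -283.2   77.2]
[[202.0, 303.0], [317.0, 283.0], [317.0, 271.0], [318.0, 221.0], [286.0, 212.0]]
```

View pics/c6.png

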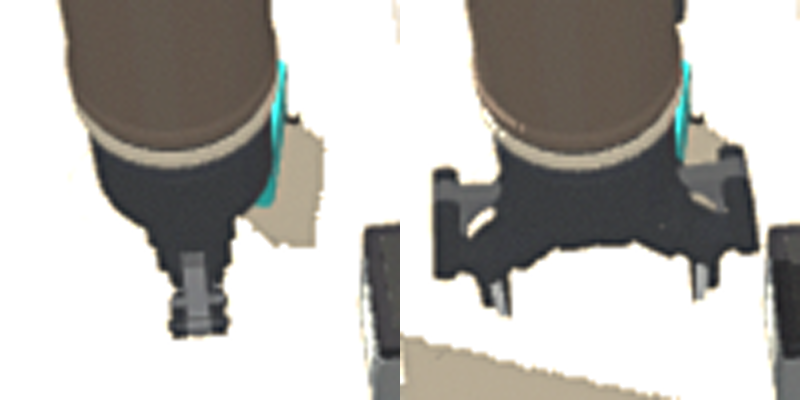

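```bash
python3 -m creep '[{"fingers":-1,"slide":[0,0,3],"roll":-7},{"fingers":-1,"slide":[0,0,3],"roll":-7},{"fingers":-1,"slide":[0,0,3],"roll":-7},{"fingers":-1,"slide":[0,0,3],"roll":-7},{"fingers":-1,"slide":[0,0,3],"roll":-7},{"fingers":-1,"slide":[0,0,3],"roll":-7},{"fingers":-1,"slide":[0,0,3],"roll":-7},{"fingers":-1,"slide":[0,0,3],"roll":-7},{"fingers":-1,"slide":[0,0,4],"roll":-7},{"fingers":-1,"slide":[0,0,4],"roll":-7},{"fingers":-1,"slide":[0,0,4],"roll":-7},{"fingers":-1,"slide":[0,0,4],"roll":-7},{"fingers":-1,"slide":[0,0,5],"roll":-6},{"fingers":-1,"slide":[0,0,4],"roll":0},{"fingers":-1,"slide":[-15,0,0],"roll":0},{"fingers":-1,"slide":[-20,0,0],"roll":0},{"fingers":-1,"slide":[-15,0,0],"roll":0},{"fingers":-1,"slide":[-5,0,0],"roll":0},{"fingers":-1,"slide":[0,0,0],"roll":0}]'
python3 -m creep '[{"fingers":-1,"slide":[-3,0,0],"roll":0},{"fingers":-1,"slide":[-3,0,0],"roll":0},{"fingers":-1,"slide":[-2,0,0],"roll":0},{"fingers":-1,"slide":[-2,0,0],"roll":0}]'
python3 -m creep '[{"fingers":-1,"slide":[-2,0,0],"roll":0},{"fingers":-1,"slide":[-2,0,0],"roll":0}]'
python3 -m creep '[{"fingers":-1,"slide":[-2,0,0],"roll":0},{"fingers":-1,"slide":[-2,0,0],"roll":0}]'
python3 fit.py
```

```text
clock: 17.33
position: [484.3, -288.1, 28.9]
eef_rot: [0.0, 0.044, 0.999, -0.0]
ft_force: [-1.2, -0.1, 0.5]
gripper_width: 0.1
gripper_force: 0.0
clock: 17.67
position: [492.8, -289.3, 29.3]
eef_rot: [-0.0, 0.045, 0.999, 0.0]
ft_force: [-0.2, -0.9, 0.3]
gripper_width: -0.2
gripper_force: 0.0
clock: 17.83
position: [497.1, -289.7, 29.4]
eef_rot: [0.0, 0.044, 0.999, 0.0]
ft_force: [0.5, -0.4, -0.5]
gripper_width: 0.0
gripper_force: 0.0
clock: 18.0
position: [500.3, -289.9, 29.1]
eef_rot: [-0.001, 0.044, 0.999, 0.0]
ft_force: [-3.9, -0.3, 1.8]
gripper_width: -0.1
gripper_force: 0.0
pack x,y,yaw,tilt [ 5.34630e+02 -2.90599e+02 -7.70000e-02  1.93300e+00] cost 55.35840152542747 tcp [ 500.6 -289.9   29.1] F [-3.2  0.8  0.8]
```

```bash
python3 -m creep '[{"fingers":-1,"slide":[-2,0,0],"roll":0},{"fingers":-1,"slide":[-2,0,0],"roll":0},{"fingers":-1,"slide":[-2,0,0],"roll":0}]'
python3 fit.py
python3 -m creep '[{"fingers":-1,"slide":[-2,0,0],"roll":0},{"fingers":-1,"slide":[-2,0,0],"roll":0}]'
python3 fit.py
```

```text
clock: 18.35
position: [505.0, -290.4, 29.1]
eef_rot: [-0.002, 0.045, 0.999, 0.001]
ft_force: [-12.0, 1.5, 7.6]
gripper_width: 0.4
gripper_force: 3.1
pack x,y,yaw,tilt [ 5.34295e+02 -2.90624e+02 -7.80000e-02  4.55700e+00] cost 77.27446728086416 tcp [ 505.4 -290.5   29.1] F [-7.2  0.8  4.1]
clock: 18.62
position: [508.8, -290.9, 29.0]
eef_rot: [-0.002, 0.045, 0.999, 0.001]
ft_force: [-8.7, 1.5, 5.2]
gripper_width: -0.4
gripper_force: 3.0
pack x,y,yaw,tilt [ 5.40559e+02 -2.93231e+02 -1.06000e-01  3.34400e+00] cost 61.50123329803033 tcp [ 509.5 -290.9   29. ] F [-6.6  0.   3.3]
```

```bash
python3 -m creep '[{"fingers":-1,"slide":[1,0,0],"roll":0},{"fingers":-1,"slide":[1,0,0],"roll":0},{"fingers":-1,"slide":[1,0,0],"roll":0},{"fingers":-1,"slide":[1,0,0],"roll":0},{"fingers":-1,"slide":[1,0,0],"roll":0},{"fingers":-1,"slide":[2,0,0],"roll":0},{"fingers":-1,"slide":[3,0,-5],"roll":0},{"fingers":-1,"slide":[2,0,-5],"roll":0},{"fingers":-1,"slide":[0,0,0],"roll":0},{"fingers":-1,"slide":[0,0,0],"roll":0}]'
python3 fit.py
python3 -m creep '[{"fingers":-1,"slide":[-2,0,0],"roll":0},{"fingers":-1,"slide":[-2,0,0],"roll":0},{"fingers":-1,"slide":[-2,0,0],"roll":0},{"fingers":-1,"slide":[-2,0,0],"roll":0},{"fingers":-1,"slide":[-2,0,0],"roll":0}]'
python3 -m creep '[{"fingers":-1,"slide":[-2,0,0],"roll":0},{"fingers":-1,"slide":[-2,0,0],"roll":0}]'
python3 fit.py
python3 -m creep '[{"fingers":-1,"slide":[-2,0,0.2],"roll":0},{"fingers":-1,"slide":[-2,0,0.2],"roll":0}]'
python3 fit.py
```

```text
clock: 19.55
position: [499.8, -290.0, 40.1]
eef_rot: [0.001, 0.044, 0.999, -0.0]
ft_force: [-0.3, 0.2, 0.6]
gripper_width: 0.1
gripper_force: 0.0
pack x,y,yaw,tilt [ 5.43842e+02 -2.91921e+02 -9.40000e-02 -2.57700e+00] cost 70.0273287748778 tcp [ 499.5 -289.7   39.6] F [ 0.4 -0.6 -0.7]
clock: 20.07
position: [508.4, -290.7, 39.0]
eef_rot: [-0.001, 0.044, 0.999, 0.0]
ft_force: [-2.4, 0.6, 1.0]
gripper_width: -0.0
gripper_force: 0.0
clock: 20.23
position: [510.6, -290.9, 39.1]
eef_rot: [-0.002, 0.045, 0.999, 0.001]
ft_force: [-14.7, 2.5, 10.4]
gripper_width: 0.3
gripper_force: 6.3
pack x,y,yaw,tilt [ 5.40289e+02 -2.90474e+02 -6.70000e-02  3.78100e+00] cost 91.02661991349731 tcp [ 510.8 -291.    39. ] F [-8.5  2.7  6. ]
clock: 20.5
position: [514.1, -291.5, 38.7]
eef_rot: [-0.002, 0.045, 0.999, 0.001]
ft_force: [-11.3, 1.1, 9.4]
gripper_width: 0.3
gripper_force: 4.7
pack x,y,yaw,tilt [ 5.42851e+02 -2.92783e+02 -6.10000e-02  4.22800e+00] cost 79.68833802943585 tcp [ 514.7 -291.5   38.6] F [-9.1  0.6  6.6]
```

```bash
python3 -m creep '[{"fingers":-1,"slide":[1,0,0],"roll":0},{"fingers":-1,"slide":[1,0,0],"roll":0},{"fingers":-1,"slide":[1,0,0],"roll":0},{"fingers":-1,"slide":[1,0,0],"roll":0},{"fingers":-1,"slide":[1,0,0],"roll":0},{"fingers":-1,"slide":[2,0,0],"roll":0},{"fingers":-1,"slide":[4,0,0],"roll":0},{"fingers":0.365,"slide":[8,0.5,0],"roll":0},{"fingers":0.365,"slide":[8,0.5,5],"roll":0},{"fingers":0.365,"slide":[0,0.5,10],"roll":0},{"fingers":0.365,"slide":[0,0.5,10],"roll":0},{"fingers":0.365,"slide":[0,0,0],"roll":0},{"fingers":0.365,"slide":[0,0,0],"roll":0}]'
python3 fit.py
python3 - <<'E'
from h import *
im=imaging.get_image('top')
print([np.round(d['position'],1).tolist() for d in pinpoint('battery_pack','top')],[np.round(d['position'],1).tolist() for d in look_for('battery_pack','top')])
E
```

```text
clock: 21.68
position: [490.0, -286.6, 12.8]
eef_rot: [-0.001, 0.044, 0.999, 0.0]
ft_force: [0.3, 0.2, 0.4]
gripper_width: 58.5
gripper_force: 0.0
pack x,y,yaw,tilt [ 5.46655e+02 -2.92527e+02 -8.60000e-02 -1.50400e+00] cost 51.039375279713695 tcp [ 490.5 -287.1   13.7] F [-0.2 -0.2 -0.5]
[[405.7, 117.9, -1.3], [545.6, -294.0, 2.1]] [[557.4, -269.5, 88.0], [642.0, -312.3, 53.6]]
```

```bash
python3 -m creep '[{"fingers":0.365,"slide":[-5,-0.5,0],"roll":0},{"fingers":0.365,"slide":[-4,0,0],"roll":0},{"fingers":0.365,"slide":[-3,0,0],"roll":0},{"fingers":0.365,"slide":[-2,0,0],"roll":0},{"fingers":0.365,"slide":[-2,0,0],"roll":0},{"fingers":0.365,"slide":[-2,0,0],"roll":0}]'
python3 -m creep '[{"fingers":0.365,"slide":[-2,0,0],"roll":0},{"fingers":0.365,"slide":[-2,0,0],"roll":0}]'
python3 -m creep '[{"fingers":0.365,"slide":[-2,0,0],"roll":0},{"fingers":0.365,"slide":[-2,0,0],"roll":0}]'
python3 fit.py
```

```text
clock: 22.43
position: [507.5, -289.0, 13.7]
eef_rot: [-0.001, 0.044, 0.999, 0.0]
ft_force: [-3.5, 0.7, 1.1]
gripper_width: 58.2
gripper_force: 0.0
clock: 22.6
position: [511.8, -289.5, 13.8]
eef_rot: [-0.0, 0.044, 0.999, 0.0]
ft_force: [-3.2, 0.0, 2.2]
gripper_width: 58.3
gripper_force: 0.0
clock: 22.77
position: [514.6, -289.8, 13.8]
eef_rot: [-0.001, 0.045, 0.999, 0.0]
ft_force: [-9.9, 1.4, 8.3]
gripper_width: 58.0
gripper_force: 3.2
pack x,y,yaw,tilt [ 5.46155e+02 -2.90262e+02 -9.70000e-02  5.16600e+00] cost 138.08816546679847 tcp [ 514.7 -289.8   13.7] F [-6.5  1.3  4.4]
```

```bash
python3 -m creep '[{"fingers":0.365,"slide":[1,0,0],"roll":0},{"fingers":0.365,"slide":[1,0,0],"roll":0},{"fingers":0.365,"slide":[1,0,0],"roll":0},{"fingers":0.365,"slide":[1,0,0],"roll":0},{"fingers":0.365,"slide":[1,0,0],"roll":0},{"fingers":0.365,"slide":[1,0,0],"roll":0},{"fingers":0.365,"slide":[2,0,0],"roll":0},{"fingers":-1,"slide":[2,0,0],"roll":0},{"fingers":-1,"slide":[3,0,-7],"roll":0},{"fingers":-1,"slide":[0,0,-10],"roll":0},{"fingers":-1,"slide":[0,0,-10],"roll":0},{"fingers":-1,"slide":[0,0,-6],"roll":0},{"fingers":-1,"slide":[0,0,0],"roll":0},{"fingers":-1,"slide":[0,0,0],"roll":0}]'
python3 fit.py
python3 -m creep '[{"fingers":-1,"slide":[-2,0,0],"roll":0},{"fingers":-1,"slide":[-2,0,0],"roll":0},{"fingers":-1,"slide":[-2,0,0],"roll":0}]'
python3 -m creep '[{"fingers":-1,"slide":[-2,0,0],"roll":0}]'
python3 -m creep '[{"fingers":-1,"slide":[-2,0,0],"roll":0}]'
python3 -m creep '[{"fingers":-1,"slide":[-2,0,0],"roll":0}]'
python3 fit.py
```

```text
clock: 24.03
position: [504.0, -288.7, 47.8]
eef_rot: [0.001, 0.044, 0.999, -0.0]
ft_force: [-0.1, 0.8, -0.1]
gripper_width: -0.0
gripper_force: 0.0
pack x,y,yaw,tilt [ 5.48875e+02 -2.91911e+02 -1.03000e-01 -2.69900e+00] cost 88.32815200732514 tcp [ 503.3 -288.4   46.8] F [-0.6 -0.1 -0.9]
clock: 24.38
position: [509.3, -289.1, 46.5]
eef_rot: [-0.0, 0.044, 0.999, 0.0]
ft_force: [-0.4, -0.0, 0.0]
gripper_width: -0.0
gripper_force: 0.0
clock: 24.47
position: [511.4, -289.3, 46.6]
eef_rot: [-0.0, 0.044, 0.999, 0.0]
ft_force: [0.3, -0.3, 0.2]
gripper_width: 0.0
gripper_force: 0.0
clock: 24.55
position: [512.8, -289.5, 46.6]
eef_rot: [-0.001, 0.044, 0.999, 0.0]
ft_force: [-7.1, 1.0, 6.2]
gripper_width: 0.1
gripper_force: 3.9
clock: 24.63
position: [513.1, -289.5, 46.5]
eef_rot: [-0.002, 0.045, 0.999, 0.001]
ft_force: [-9.4, 1.6, 7.7]
gripper_width: 0.2
gripper_force: 5.0
pack x,y,yaw,tilt [ 5.44696e+02 -2.92452e+02 -8.30000e-02  1.46500e+00] cost 63.107099318115914 tcp [ 513.1 -289.6   46.4] F [-5.8  1.7  3.5]
```

```bash
python3 -m creep '[{"fingers":-1,"slide":[-2,0,0],"roll":0},{"fingers":-1,"slide":[-2,0,0],"roll":0},{"fingers":-1,"slide":[-2,0,0],"roll":0}]'
python3 fit.py
python3 - <<'E'
from h import *
im=imaging.get_image('scene')
cv2.imwrite('pics/c7.png',cv2.resize(im['pixels'][215:315,275:405],None,fx=6,fy=6,interpolation=cv2.INTER_CUBIC))
E
```

```text
clock: 24.98
position: [517.9, -290.2, 46.4]
eef_rot: [-0.003, 0.045, 0.999, 0.001]
ft_force: [-10.0, 1.3, 7.1]
gripper_width: 0.2
gripper_force: 5.2
pack x,y,yaw,tilt [ 5.45791e+02 -2.92376e+02 -7.60000e-02  3.50700e+00] cost 86.3946305155829 tcp [ 518.4 -290.3   46.5] F [-8.7  1.7  5.9]
```

View pics/c7.png

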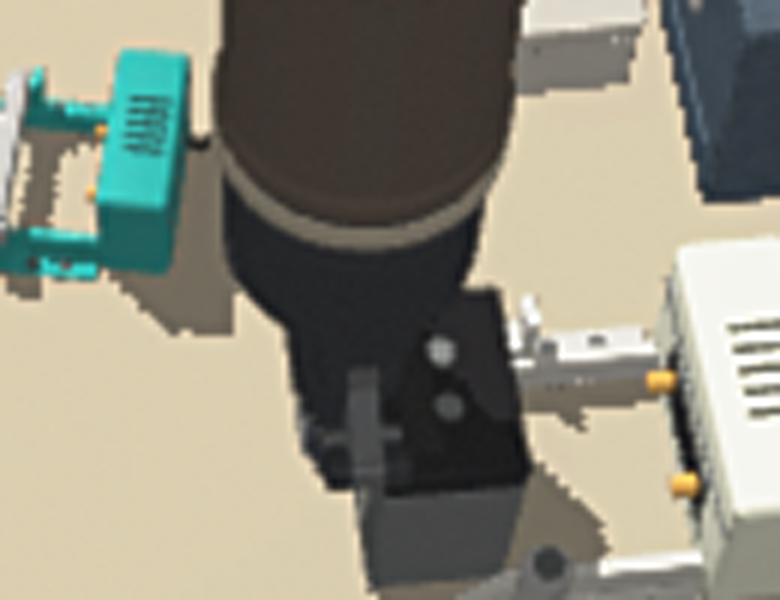

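Pushing here keeps the pack upright: the front edge (512,575)-(528,485) has the same slope as when it stood free. Continuing in short steps.

```bash
python3 -m creep '[{"fingers":-1,"slide":[-2,-0.2,0],"roll":0},{"fingers":-1,"slide":[-2,-0.2,0],"roll":0},{"fingers":-1,"slide":[-2,-0.2,0],"roll":0},{"fingers":-1,"slide":[-2,-0.2,0],"roll":0},{"fingers":-1,"slide":[-2,-0.2,0],"roll":0},{"fingers":-1,"slide":[-2,-0.2,0],"roll":0},{"fingers":-1,"slide":[-2,-0.2,0],"roll":0},{"fingers":-1,"slide":[-2,-0.2,0],"roll":0}]'
python3 fit.py
python3 -m creep '[{"fingers":-1,"slide":[-2,-0.1,0],"roll":0},{"fingers":-1,"slide":[-2,-0.1,0],"roll":0},{"fingers":-1,"slide":[-2,0,0],"roll":0},{"fingers":-1,"slide":[-2,0,0],"roll":0},{"fingers":-1,"slide":[-2,0,0],"roll":0},{"fingers":-1,"slide":[-2,0,0],"roll":0}]'
python3 fit.py
```

```text
clock: 25.8
position: [533.7, -293.1, 46.4]
eef_rot: [-0.003, 0.045, 0.999, 0.001]
ft_force: [-9.7, 1.3, 6.7]
gripper_width: -0.1
gripper_force: 5.1
pack x,y,yaw,tilt [ 5.65368e+02 -2.93656e+02 -9.60000e-02  1.33600e+00] cost 111.06243194658114 tcp [ 534.2 -293.2   46.4] F [-8.   1.3  4.8]
clock: 26.4
position: [545.7, -294.7, 46.5]
eef_rot: [-0.003, 0.045, 0.999, 0.001]
ft_force: [-10.1, 0.5, 7.2]
gripper_width: -0.2
gripper_force: 5.2
pack x,y,yaw,tilt [ 5.81447e+02 -2.91889e+02 -6.40000e-02 -2.42200e+00] cost 114.32065629845893 tcp [ 546.1 -294.7   46.5] F [-9.   0.7  4.9]
```

```bash
python3 -m creep '[{"fingers":-1,"slide":[-2,0,0],"roll":0},{"fingers":-1,"slide":[-2,0,0],"roll":0},{"fingers":-1,"slide":[-2,0,0],"roll":0},{"fingers":-1,"slide":[-2,0,0],"roll":0},{"fingers":-1,"slide":[-2,0,0],"roll":0},{"fingers":-1,"slide":[-2,0,0],"roll":0}]'
python3 -m creep '[{"fingers":-1,"slide":[-2,0,0],"roll":0},{"fingers":-1,"slide":[-2,0,0],"roll":0},{"fingers":-1,"slide":[-2,0,0],"roll":0},{"fingers":-1,"slide":[-2,0,0],"roll":0},{"fingers":-1,"slide":[-2,0,0],"roll":0}]'
python3 -m creep '[{"fingers":-1,"slide":[-1,0,0],"roll":0},{"fingers":-1,"slide":[-1,0,0],"roll":0},{"fingers":-1,"slide":[-1,0,0],"roll":0},{"fingers":-1,"slide":[-1,0,0],"roll":0}]'
python3 -m creep '[{"fingers":-1,"slide":[-1,0,0],"roll":0},{"fingers":-1,"slide":[-1,0,0],"roll":0},{"fingers":-1,"slide":[-1,0,0],"roll":0}]'
python3 fit.py
```

```text
clock: 27.0
position: [557.6, -295.9, 46.5]
eef_rot: [-0.003, 0.045, 0.999, 0.001]
ft_force: [-10.4, 0.5, 8.0]
gripper_width: 0.1
gripper_force: 5.2
clock: 27.42
position: [567.6, -296.9, 46.5]
eef_rot: [-0.003, 0.045, 0.999, 0.001]
ft_force: [-10.8, 0.7, 7.9]
gripper_width: 0.1
gripper_force: 5.3
clock: 27.75
position: [571.4, -297.2, 46.5]
eef_rot: [-0.003, 0.045, 0.999, 0.001]
ft_force: [-9.3, 0.7, 7.2]
gripper_width: 0.3
gripper_force: 5.3
clock: 28.0
position: [574.3, -297.5, 46.6]
eef_rot: [-0.003, 0.045, 0.999, 0.001]
ft_force: [-11.5, 1.6, 9.3]
gripper_width: -0.1
gripper_force: 5.9
pack x,y,yaw,tilt [ 6.08489e+02 -2.95472e+02 -6.20000e-02 -3.73000e-01] cost 133.61714527030708 tcp [ 574.4 -297.6   46.5] F [-10.    0.1   7.8]
```

```bash
python3 -m creep '[{"fingers":-1,"slide":[-1,0,0],"roll":0},{"fingers":-1,"slide":[-1,0,0],"roll":0},{"fingers":-1,"slide":[-1,0,0],"roll":0}]'
python3 -m creep '[{"fingers":-1,"slide":[-1,0,0],"roll":0},{"fingers":-1,"slide":[-1,0,0],"roll":0}]'
python3 -m creep '[{"fingers":-1,"slide":[-1,0,0],"roll":0},{"fingers":-1,"slide":[-1,0,0],"roll":0}]'
```

```text
clock: 28.35
position: [576.9, -297.9, 46.6]
eef_rot: [-0.003, 0.045, 0.999, 0.001]
ft_force: [-11.4, 1.0, 8.2]
gripper_width: -0.3
gripper_force: 6.2
clock: 28.52
position: [578.7, -298.2, 46.6]
eef_rot: [-0.003, 0.045, 0.999, 0.001]
ft_force: [-12.5, 0.4, 9.6]
gripper_width: -0.2
gripper_force: 6.6
clock: 28.68
position: [580.5, -298.4, 46.6]
eef_rot: [-0.004, 0.045, 0.999, 0.001]
ft_force: [-13.2, 0.9, 11.0]
gripper_width: 0.3
gripper_force: 6.8
```

```bash
python3 -m creep '[{"fingers":-1,"slide":[-1,0,0],"roll":0},{"fingers":-1,"slide":[-1,0,0],"roll":0}]'
python3 -m creep '[{"fingers":-1,"slide":[-1,0,0],"roll":0},{"fingers":-1,"slide":[-0.5,0,0],"roll":0}]'
python3 -m creep '[{"fingers":-1,"slide":[-0.5,0,0],"roll":0},{"fingers":-1,"slide":[-0.5,0,0],"roll":0}]'
```

```text
clock: 28.85
position: [582.0, -298.7, 46.5]
eef_rot: [-0.004, 0.045, 0.999, 0.001]
ft_force: [-17.1, 0.6, 10.9]
gripper_width: 0.2
gripper_force: 8.2
clock: 29.02
position: [582.1, -298.7, 46.3]
eef_rot: [-0.005, 0.046, 0.999, 0.001]
ft_force: [-20.6, 3.5, 14.4]
gripper_width: -0.1
gripper_force: 9.8
clock: 29.18
position: [582.1, -298.7, 46.3]
eef_rot: [-0.006, 0.046, 0.999, 0.001]
ft_force: [-23.3, 3.4, 18.5]
gripper_width: 0.1
gripper_force: 11.4
```

```bash
python3 fit.py
```

```text
pack x,y,yaw,tilt [ 6.16285e+02 -2.96290e+02 -7.90000e-02 -1.22300e+00] cost 126.23050518519129 tcp [ 582.1 -298.7   46.3] F [-21.9   2.9  16.4]
```

The pack is stalled firmly at home (TCP x 582.1, force rising). I'll back off, rise and go round to the far side of the bar.

```bash
python3 -m creep '[{"fingers":-1,"slide":[1,0,0],"roll":0},{"fingers":-1,"slide":[1,0,0],"roll":0},{"fingers":-1,"slide":[1,0,0],"roll":0},{"fingers":-1,"slide":[1,0,0],"roll":0},{"fingers":-1,"slide":[1,0,0],"roll":0},{"fingers":-1,"slide":[2,0,0],"roll":0},{"fingers":-1,"slide":[4,0,0],"roll":0},{"fingers":-1,"slide":[10,0,0],"roll":0},{"fingers":-1,"slide":[18,0,0],"roll":0},{"fingers":-1,"slide":[18,0,-5],"roll":0},{"fingers":-1,"slide":[5,0,-20],"roll":0},{"fingers":-1,"slide":[0,0,-30],"roll":0},{"fingers":-1,"slide":[0,0,-30],"roll":0},{"fingers":-1,"slide":[0,0,-20],"roll":0},{"fingers":-1,"slide":[0,-10,0],"roll":0},{"fingers":-1,"slide":[0,-20,0],"roll":0},{"fingers":-1,"slide":[0,-20,0],"roll":0},{"fingers":-1,"slide":[0,-20,0],"roll":0},{"fingers":-1,"slide":[0,-20,0],"roll":0},{"fingers":-1,"slide":[0,-20,0],"roll":0}]'
python3 -m creep '[{"fingers":-1,"slide":[0,-12,0],"roll":0},{"fingers":-1,"slide":[-10,-5,0],"roll":0},{"fingers":-1,"slide":[-20,0,0],"roll":0},{"fingers":-1,"slide":[-20,0,0],"roll":0},{"fingers":-1,"slide":[-8,0,0],"roll":0},{"fingers":-1,"slide":[0,0,0],"roll":0},{"fingers":-1,"slide":[0,0,0],"roll":0}]'
cat > cr.py <<'E'
from h import *
O=np.array([640.9,-302.8]);th=-.087;Rc=np.array([[np.cos(th),-np.sin(th)],[np.sin(th),np.cos(th)]])
def C(p): return Rc.T@(np.array(p)[:2]-O)
E
python3 - <<'E'
from cr import *
s=read_state();print('tcp cradle',C(s['position']).round(1),s['position'].round(1),s['eef_rot'].round(3))
for c in('top','scene'):
    imaging.get_image(c)
    for q in('bar_end','bar_pivot','battery_pack','keeper'): print(c,q,[(np.round(d['position']).tolist(),C(d['position']).round().tolist(),round(d['score'],2)) for d in pinpoint(q,c)])
E
```

```text
clock: 30.95
position: [517.2, -403.0, 151.3]
eef_rot: [0.0, 0.044, 0.999, 0.0]
ft_force: [0.3, -0.1, 0.1]
gripper_width: -0.0
gripper_force: 0.0
clock: 31.53
position: [573.3, -423.9, 151.1]
eef_rot: [-0.001, 0.044, 0.999, 0.0]
ft_force: [-0.1, -0.8, 0.4]
gripper_width: -0.3
gripper_force: 0.0
tcp cradle [ -56.8 -126.6] [ 573.3 -423.9  151.1] [-0.001  0.044  0.999  0.   ]
top bar_end [([438.0, -106.0, 22.0], [-219.0, 179.0], 0.58)]
top bar_pivot [([583.0, -343.0, 35.0], [-54.0, -45.0], 0.63), ([420.0, -168.0, 22.0], [-231.0, 115.0], 0.46)]
top battery_pack [([614.0, -308.0, 2.0], [-27.0, -7.0], 0.85)]
top keeper [([437.0, -110.0, 20.0], [-220.0, 174.0], 0.7), ([584.0, -248.0, 30.0], [-62.0, 50.0], 0.59)]
scene bar_end [([517.0, -419.0, 29.0], [-113.0, -127.0], 0.92), ([437.0, -110.0, 17.0], [-220.0, 174.0], 0.68)]
scene bar_pivot [([578.0, -349.0, 34.0], [-59.0, -51.0], 0.87), ([421.0, -172.0, 21.0], [-231.0, 111.0], 0.5)]
scene battery_pack []
scene keeper [([439.0, -112.0, 23.0], [-217.0, 172.0], 0.91), ([590.0, -249.0, 29.0], [-55.0, 49.0], 0.62)]
```

```bash
python3 -m creep '[{"fingers":-1,"slide":[0,0,15],"roll":0},{"fingers":-1,"slide":[0,0,25],"roll":0},{"fingers":-1,"slide":[0,0,25],"roll":0},{"fingers":-1,"slide":[0,0,25],"roll":0},{"fingers":-1,"slide":[0,0,20],"roll":0},{"fingers":-1,"slide":[0,0,12],"roll":0},{"fingers":-1,"slide":[0,0,7],"roll":0},{"fingers":-1,"slide":[0,0,0],"roll":0},{"fingers":-1,"slide":[0,0,0],"roll":0}]'
python3 - <<'E'
from cr import *
c=C(read_state()['position']);print(c.round(1)); P=np.array([-57,-48.]); last=c
for a in np.r_[2.525:0:13j]:
    n=np.array([np.cos(a),np.sin(a)]);d=np.array([-np.sin(a),np.cos(a)])
    h=12*abs(n[0])+14.5*abs(n[1]); q=P+60*d-(6+h)*n
    print(round(a,2),q.round(0),'tool d',np.round([-(q-last)[0],(q-last)[1]],1)); last=q
E
```

```text
clock: 32.78
position: [574.3, -424.7, 23.6]
eef_rot: [0.0, 0.044, 0.999, -0.0]
ft_force: [0.3, 0.2, -0.2]
gripper_width: 0.0
gripper_force: 0.0
[ -55.7 -127.2]
2.52 [ -72. -111.] tool d [16.2 16.3]
2.31 [ -84. -107.] tool d [12.4  4.1]
2.1 [ -96. -100.] tool d [11.8  7.2]
1.89 [-106.  -89.] tool d [10.3 10.3]
1.68 [-114.  -76.] tool d [ 7.8 13. ]
1.47 [-119.  -64.] tool d [ 4.6 12.7]
1.26 [-121.  -52.] tool d [ 2.5 11.5]
1.05 [-121.  -40.] tool d [-0.  12.6]
0.84 [-118.  -27.] tool d [-3. 13.]
0.63 [-112.  -14.] tool d [-6.3 12.7]
0.42 [-102.   -3.] tool d [-9.6 11.3]
0.21 [-90.   6.] tool d [-12.6   8.9]
0.0 [-75.  12.] tool d [-14.8   5.7]
```

```bash
python3 -m creep '[{"fingers":-1,"slide":[4,4,0],"roll":0},{"fingers":-1,"slide":[4,4,0],"roll":0},{"fingers":-1,"slide":[4,4,0],"roll":0},{"fingers":-1,"slide":[4,4,0],"roll":0},{"fingers":-1,"slide":[3,1,0],"roll":0},{"fingers":-1,"slide":[3,1,0],"roll":0},{"fingers":-1,"slide":[3,1,0],"roll":0},{"fingers":-1,"slide":[3.4,1,0],"roll":0},{"fingers":-1,"slide":[3,1.8,0],"roll":0},{"fingers":-1,"slide":[3,1.8,0],"roll":0},{"fingers":-1,"slide":[3,1.8,0],"roll":0},{"fingers":-1,"slide":[2.8,1.8,0],"roll":0}]'
python3 -m creep '[{"fingers":-1,"slide":[2.6,2.6,0],"roll":0},{"fingers":-1,"slide":[2.6,2.6,0],"roll":0},{"fingers":-1,"slide":[2.6,2.6,0],"roll":0},{"fingers":-1,"slide":[2.5,2.5,0],"roll":0},{"fingers":-1,"slide":[2,3.2,0],"roll":0},{"fingers":-1,"slide":[2,3.2,0],"roll":0},{"fingers":-1,"slide":[2,3.3,0],"roll":0},{"fingers":-1,"slide":[1.8,3.3,0],"roll":0},{"fingers":-1,"slide":[1.2,3.2,0],"roll":0},{"fingers":-1,"slide":[1.2,3.2,0],"roll":0},{"fingers":-1,"slide":[1.1,3.2,0],"roll":0},{"fingers":-1,"slide":[1.1,3.1,0],"roll":0}]'
python3 - <<'E'
from cr import *
imaging.get_image('scene');print(C(read_state()['position']).round(1),read_state()['ft_force'].round(1),[(C(d['position']).round().tolist(),round(d['score'],2)) for d in pinpoint('bar_end','scene')])
E
```

```text
clock: 33.78
position: [536.0, -393.5, 22.8]
eef_rot: [-0.0, 0.044, 0.999, -0.0]
ft_force: [0.6, -0.7, -0.4]
gripper_width: 0.0
gripper_force: 0.3
clock: 34.78
position: [516.9, -355.4, 22.9]
eef_rot: [0.0, 0.044, 0.999, -0.0]
ft_force: [0.6, -0.1, -1.0]
gripper_width: -0.0
gripper_force: 0.4
[-119.1  -62.5] [-0.1  0.5  0.2] [([-219.0, 173.0], 0.59), ([-152.0, -38.0], 0.55)]
```

```bash
python3 -m creep '[{"fingers":-1,"slide":[0.6,2.9,0],"roll":0},{"fingers":-1,"slide":[0.6,2.9,0],"roll":0},{"fingers":-1,"slide":[0.6,2.9,0],"roll":0},{"fingers":-1,"slide":[0.6,2.8,0],"roll":0},{"fingers":-1,"slide":[0,3.2,0],"roll":0},{"fingers":-1,"slide":[0,3.2,0],"roll":0},{"fingers":-1,"slide":[0,3.1,0],"roll":0},{"fingers":-1,"slide":[0,3.1,0],"roll":0},{"fingers":-1,"slide":[-0.7,3.2,0],"roll":0},{"fingers":-1,"slide":[-0.7,3.2,0],"roll":0},{"fingers":-1,"slide":[-0.8,3.3,0],"roll":0},{"fingers":-1,"slide":[-0.8,3.3,0],"roll":0},{"fingers":-1,"slide":[-1.5,3.2,0],"roll":0},{"fingers":-1,"slide":[-1.6,3.2,0],"roll":0},{"fingers":-1,"slide":[-1.6,3.2,0],"roll":0},{"fingers":-1,"slide":[-1.6,3.1,0],"roll":0}]'
python3 -m creep '[{"fingers":-1,"slide":[-2.4,2.8,0],"roll":0},{"fingers":-1,"slide":[-2.4,2.8,0],"roll":0},{"fingers":-1,"slide":[-2.4,2.8,0],"roll":0},{"fingers":-1,"slide":[-2.4,2.8,0],"roll":0},{"fingers":-1,"slide":[-3,2.2,0],"roll":0},{"fingers":-1,"slide":[-3,2.2,0],"roll":0},{"fingers":-1,"slide":[-3,2.2,0],"roll":0},{"fingers":-1,"slide":[-3,2.2,0],"roll":0}]'
python3 - <<'E'
from cr import *
imaging.get_image('scene');print(C(read_state()['position']).round(1),read_state()['ft_force'].round(1),[(C(d['position']).round().tolist(),round(d['score'],2)) for d in pinpoint('bar_end','scene')])
E
```

```text
clock: 36.22
position: [528.4, -306.4, 22.8]
eef_rot: [-0.0, 0.044, 0.999, 0.0]
ft_force: [-0.9, -0.3, 0.1]
gripper_width: 0.3
gripper_force: 0.3
clock: 36.88
position: [551.8, -288.6, 22.9]
eef_rot: [-0.0, 0.044, 0.999, -0.0]
ft_force: [-0.5, -1.0, -0.3]
gripper_width: 0.0
gripper_force: 0.3
[-89.3   7.2] [-0.2  0.3 -0.2] [([-218.0, 177.0], 0.49)]
```

```bash
python3 -m creep '[{"fingers":-1,"slide":[-2.5,1.5,0],"roll":0},{"fingers":-1,"slide":[-2.5,1.5,0],"roll":0},{"fingers":-1,"slide":[-2.5,1.5,0],"roll":0},{"fingers":-1,"slide":[-2,1,0],"roll":0},{"fingers":-1,"slide":[-1.5,0,0],"roll":0},{"fingers":-1,"slide":[-1,0,0],"roll":0}]'
python3 -m creep '[{"fingers":-1,"slide":[-1,0,0],"roll":0},{"fingers":-1,"slide":[-1,0,0],"roll":0}]'
python3 -m creep '[{"fingers":-1,"slide":[-1,0,0],"roll":0},{"fingers":-1,"slide":[-1,0,0],"roll":0}]'
```

```text
clock: 37.48
position: [564.2, -283.9, 22.8]
eef_rot: [-0.0, 0.044, 0.999, 0.0]
ft_force: [0.6, 0.2, 0.0]
gripper_width: -0.0
gripper_force: 0.3
clock: 37.65
position: [565.9, -284.3, 22.8]
eef_rot: [-0.0, 0.044, 0.999, 0.0]
ft_force: [-0.6, -0.1, 0.1]
gripper_width: -0.1
gripper_force: 0.3
clock: 37.82
position: [567.9, -284.6, 22.8]
eef_rot: [-0.0, 0.044, 0.999, 0.0]
ft_force: [-0.9, 0.0, -0.0]
gripper_width: 0.2
gripper_force: 0.3
```

```bash
python3 -m creep '[{"fingers":-1,"slide":[-1,0,0],"roll":0},{"fingers":-1,"slide":[-1,0,0],"roll":0}]'
python3 -m creep '[{"fingers":-1,"slide":[-1,0,0],"roll":0},{"fingers":-1,"slide":[-1,0,0],"roll":0}]'
```

```text
clock: 37.98
position: [568.6, -284.7, 22.7]
eef_rot: [-0.001, 0.044, 0.999, 0.0]
ft_force: [-7.2, 2.8, 5.6]
gripper_width: -0.0
gripper_force: 3.9
clock: 38.15
position: [568.7, -284.7, 22.7]
eef_rot: [-0.003, 0.045, 0.999, 0.001]
ft_force: [-13.2, 3.6, 10.3]
gripper_width: -0.2
gripper_force: 7.0
```

The bar is hard against its stop. I'll back off, rise clear and take a final look.

```bash
python3 -m creep '[{"fingers":-1,"slide":[1,0,0],"roll":0},{"fingers":-1,"slide":[1,0,0],"roll":0},{"fingers":-1,"slide":[1,0,0],"roll":0},{"fingers":-1,"slide":[2,0,0],"roll":0},{"fingers":-1,"slide":[5,0,0],"roll":0},{"fingers":-1,"slide":[12,0,0],"roll":0},{"fingers":-1,"slide":[18,0,0],"roll":0},{"fingers":-1,"slide":[20,0,0],"roll":0},{"fingers":-1,"slide":[5,0,-10],"roll":0},{"fingers":-1,"slide":[0,0,-25],"roll":0},{"fingers":-1,"slide":[0,0,-30],"roll":0},{"fingers":-1,"slide":[0,0,-30],"roll":0},{"fingers":-1,"slide":[0,0,-30],"roll":0},{"fingers":-1,"slide":[15,15,-20],"roll":0},{"fingers":-1,"slide":[10,25,0],"roll":0},{"fingers":-1,"slide":[0,30,0],"roll":0},{"fingers":-1,"slide":[0,30,0],"roll":0},{"fingers":-1,"slide":[0,30,0],"roll":0},{"fingers":-1,"slide":[0,15,0],"roll":0},{"fingers":-1,"slide":[0,0,0],"roll":0}]'
python3 - <<'E'
from cr import *
im=imaging.get_image('top'); a=im['pixels'][165:290,345:495]
for q in('battery_pack','bar_end','keeper'): print(q,[(C(d['position']).round(1).tolist(),round(d['score'],2)) for d in pinpoint(q,'top')])
im=imaging.get_image('scene'); b=im['pixels'][225:350,290:440]
for q in('battery_pack','bar_end','keeper','pot'): print(q,[(C(d['position']).round(1).tolist(),round(d['score'],2)) for d in pinpoint(q,'scene')])
o=lambda a:cv2.resize(a,(400,333),interpolation=cv2.INTER_CUBIC)
cv2.imwrite('pics/c8.png',np.hstack([o(a),o(b)]))
E
```

```text
clock: 39.82
position: [496.5, -128.3, 168.7]
eef_rot: [0.001, 0.042, 0.999, 0.001]
ft_force: [0.9, -0.6, -0.4]
gripper_width: 0.4
gripper_force: 0.0
battery_pack [([-27.9, -2.0], 0.75)]
bar_end [([-53.0, 44.7], 0.85)]
keeper [([-62.2, 48.2], 0.87)]
battery_pack [([-27.6, -4.4], 0.61)]
bar_end [([-217.4, 177.7], 0.68), ([-56.3, 49.9], 0.55)]
keeper [([-56.4, 50.5], 0.79), ([-216.6, 173.7], 0.67), ([-54.6, 48.7], 0.33)]
pot [([30.9, -160.8], 0.82)]
```

View pics/c8.png

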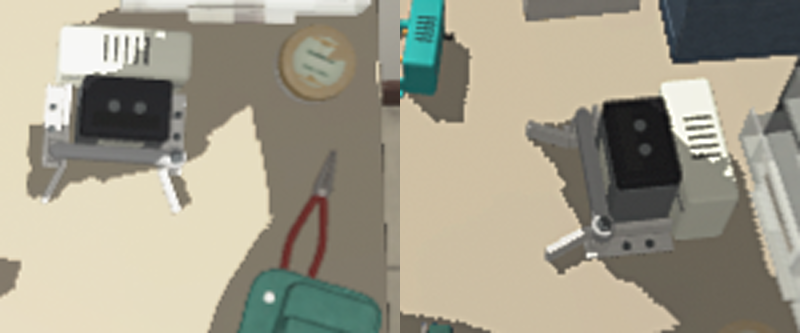

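The left half shows the pack upright, its lid (125,108) flush against the charger and between the rails. The bar lies across behind it from (170,160) to the keeper at (52,150). Nothing else has moved, so I'm handing in.

```bash
python3 -c "
from bench import *
print(workorder.finish_job())"
```

```text
the job is handed in; nothing more can be done
None
```

The job is handed in at about 40 s. The pack is upright and home against the charger and the bar is across in its keeper, but the early pushes leaned the pack about 5° forward several times, and I finally pushed it home from about 46 mm up, above the 33 mm guide.

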